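Index the dividing table to the next hole

ROBOT

A 6-joint arm with a two-finger parallel gripper is mounted at the origin on the work surface. World frame = base frame: x ahead of the robot, y to its left, z up, the work surface at z = 0. Lengths are in m, angles in rad, forces in N, time in s.
With the tool pointing down it reaches from about 0.35 to 0.85 m from the base axis. Payload 8.1 kg.
Tool frame: the origin (TCP) lies between the finger pads; the fingertips stand 14 mm ahead of it and the grasp point (between the pads) lies 5 mm behind it (robot.tip_reach is the z of the fingertips in the tool frame, in m); z points along the fingers, y is the line along which they close (so a half turn about z gives the same grasp; the last joint's range is limited). The gripper opens to 93 mm and grips with 3 to 60 N. Pads are 15 mm wide; open, the fingers measure 128 mm over their backs; the gripper's body (75 mm by 188 mm) begins 65 mm behind the grasp point.
Start: joints at [1.192, 0.13, 1.488, -0, 1.523, -0.085], TCP at [0.174, 0.574, 0.233] pointing down, gripper open.
Joint ranges: [-2.96, 2.96], [-0.89, 2.26], [0.02, 2.5], [-1.34, 4.48], [0, 2.73], [-2.66, 2.66]. Speed limits (rad/s): [2.39, 2.39, 2.79, 3.14, 3.14, 3.14].

INTERFACE

Orientations are given as a rotation vector (axis times angle).
In Python, from plant import robot gives the robot as it stands. The module is installed in compiled form; this text tells all that it offers.
- The arm moves only by the shell command python3 -m handwheel 'ROWS' [FORCE]. ROWS is JSON, a list of rows, each a list of 7 numbers: the closure, from -1 (fully open) to 1 (shut), then the shift along the tool's x, y, z each as a share of 100 cm, from -1 to 1, then the turn, a rotation vector about the tool's x, y, z each as a share of 180 degrees, from -1 to 1. In form: [[grip, tx, ty, tz, rx, ry, rz], ...]. A call has 1 to 20 rows; each row is the pose to reach, as a shift and turn from the pose commanded when the call began, along the tool's axes at that moment, turning the shorter way round; what a row does not reach only later rows make up. A row lasts 1/8 s, in which the tool goes at most 62.5 mm and 10.7 degrees, less where a joint would pass 70% of its speed; a pose out of reach is approached as far as the arm can. A call with a number of a shift or a turn outside -1 to 1 is refused whole. A call with a gripper value outside its range is refused whole. The fingers move at their own pace and stop on an object; FORCE is the grip in N (left out, the last holds). Time passes only in rows, so rows that repeat a pose let the fingers close. It gives the time, the measured TCP pose, the force, the opening and the grip force at its end, in the units of the state.
- robot.read_state(): the state, without advancing time (a new reading comes with each control period).
- robot.read_camera(name): name is "scene" or "top" or "wrist"; returns a dict with "frame" (420x560x3 uint8, red, green, blue), "fx", "fy", "cx", "cy" (pixels), "rvec" (rotation vector, rad) and "tvec" (3), from world to camera coordinates, as OpenCV has them; the wrist camera has in their place "T_tool_cam" (4x4, takes a point from camera to tool coordinates, whose origin is the TCP and whose axes are the flange's). Camera axes: x right, y down, z forward; pixel columns grow to the right and rows downward; lengths in m; the calibration is good to about 2 mm. The wrist camera is an equidistant fisheye: a pixel r from the principal point sees the ray r / f radians off the axis. A picture is of the moment at which its call begins: read the wrist's pose just before it. There is no depth.
- robot.close_job(): hands the job in; it is judged then, once.
Trained networks look in a picture, given as the dict that the camera call returned (one of the last four; its "shot" number tells which), for a name from the list of things; names that differ only in an ending like _2 or _b are one class to them, and where a whole thing is asked for, a point or a joint stands for the part that bears it (a point fixed in the world has none). Each returns a list of dicts, best first, with "conf" (0 to 1); they miss things now and then, are a little off and sometimes report something else, mostly with a low value. They report only what shows in the picture. A call takes as long as a camera call. They do not tell look-alikes from the thing itself.
- robot.regions_of(picture, name): "mask" (420x560 bool, what is visible of it) and "rect" ([left, top, right, bottom] in pixels, round what is visible of it).
The state is a dict: "t": time; "q": joint angles; "dq": joint speeds; "joint_torque": joint torques, N m; "tool_pos": TCP position; "orientation": TCP orientation; "force": force on the tool from outside, world axes, zero at the start; "wrist_torque": the same for the moment, N m; "opening": finger opening in m; "gripper_force": force on a finger pad.
Only numpy, scipy, OpenCV 4.12 (cv2) and the standard library are available. Lean on these libraries where they do the work, as an engineer would, in place of code of your own. Each camera call takes 0.05 s, during which the arm holds its last target. There are 200 camera calls.

TASK

The next mark on the wooden pot is due: with a fingertip, press the red indexing plunger in and, keeping it pressed, turn the blue table clockwise (seen from above) to the very next hole, then let the plunger spring fully up so that the table is locked there. Grip nothing, do not touch the pot, which must ride round still standing on the middle of the table, and leave the other things on the bench where they are.

Things in the scene. Friction and masses are not known exactly. Their poses are not given: they have to be found in the camera images.
- divider: dividing table, bolted down: round aluminium index plate (336 mm across, top 50 mm above the work surface) on a green foot 344 mm across. Twelve black holes, 30 degrees apart, on a black ring slot of radius 140 mm. Origin on the turning axis at the work surface, z up. A post 160 mm high with a brass scribing point stands about opposite the plunger, 192 mm from the axis
- turntable (a joint): angle of the blue turning part, rad: 0 at the start, growing clockwise seen from above; the next hole clockwise is at 0.524. It turns stiffly (about 0.15 N m) and stays where it is left; with the plunger up in a hole it is locked, with about 0.01 rad of play. Its arm, 72 mm wide, top 66 mm above the work surface, reaches 185 mm from the axis and carries the plunger
- plunger (a joint): how far the plunger is pressed in, m: 0 up (locked), 0.013 at its lower stop. Spring: 5 N to start, 11 N at the stop. Pressed in 9 mm or more, its domed collar is clear below the plate and the arm can turn. Let go between holes, it stays about 9 mm in; let go within about 4 mm of a hole (measured at the plunger), it springs up into it and centres the arm
- plunger_top (a point): centre of the top of the red plunger button, a flat disc 44 mm across, 140 mm from the axis, 82 mm above the work surface when up; it goes down and round with the plunger. Two upright yellow cheeks on the arm, 54 mm apart inside, 46 mm long radially, tops 94 mm above the work surface, stand either side of it: a fingertip on the button goes between them and pushes the arm round by them
- next_hole (a point): centre of the hole in the fixed plate that the plunger must go to, at the plate's top: the next hole clockwise from the start, 140 mm from the axis
- faceplate (a point): centre of the top of the blue faceplate (200 mm across), on the turning axis, 64 mm above the work surface; turns with it
- workpiece_pot: lidded wooden pot, 104 mm across and 80 mm high, standing loose on the middle of the faceplate; origin at the centre of its underside; it rides round with the faceplate
- finished_pot: finished lidded wooden pot, 120 mm across, 95 mm high; origin at the centre of its underside; bystander
- turned_bowl: open pale wooden bowl, 140 mm across, 50 mm high; origin at the centre of its underside; bystander
- glue_bottle: white glue bottle with a yellow cap, 48 mm across, 130 mm high, standing beside the dividing table; origin at the centre of its underside; bystander
- varnish_tin: white and orange tin, 72 mm across, 85 mm high, standing beside the dividing table; origin at the centre of its underside; bystander
- sanding_block: cork sanding block 90 x 55 x 35 mm; origin at the centre of its underside; bystander
- screwdriver: red-handled screwdriver, about 200 mm long, lying flat; bystander
- wood_knob: turned dark wooden knob, 44 mm across, 45 mm high; origin at the centre of its underside; bystander
Things that resemble listed ones, but are neither listed nor needed, are in the scene too. Leave any black or yellow look-alike of the workpiece_pot alone.

How it is judged:
On the way, in this order (a step that is already met when the one before it is completed fails the run):
1. the plunger is pressed in at the starting hole (value of joint plunger above 0.007 m and value of joint turntable between -0.08 and 0.08 rad), for 0.05 s.
2. the plunger has sprung up in the next hole clockwise (value of joint plunger below 0.002 m and value of joint turntable between 0.494 and 0.554 rad), for 0.2 s.
At the end, for the whole second after the job is handed in: The plunger is up (within 2 mm) in the next hole clockwise, the table at 0.524 rad within 0.03 rad and at rest, the pot standing upright within 20 mm of the middle of the faceplate (all of step 2 and velocity of joint turntable between -0.05 and 0.05 rad/s and horizontal distance between workpiece_pot and faceplate below 0.02 m and angle between workpiece_pot's own z axis and vertical below 0.1 rad and linear speed of workpiece_pot below 0.02 m/s); the robot touches nothing.
It fails at once if the robot touches the pot on the table (contact force between any of the arm, the fingers and workpiece_pot above 0.5 N).
It fails at once if the pot on the table is lifted, tipped or shifted off the middle (z of workpiece_pot in the frame of faceplate above 0.01 m or angle between workpiece_pot's own z axis and vertical above 0.2 rad or horizontal distance between workpiece_pot and faceplate above 0.02 m).
It fails at once if another thing on the bench is moved by more than 25 mm (distance of any of finished_pot, turned_bowl, glue_bottle, varnish_tin, sanding_block, screwdriver, wood_knob from where it was at the start of the episode above 0.025 m).
It also fails if it takes over 37 s, if anything falls off the work surface, if the arm or the gripper's body presses on something with over 40 N, if the wrist force passes 120 N, or if a joint passes its speed limit or range.

## Working session

There is one attempt and no reset: what is moved stays moved. The work goes in short steps, Python scripts to look and compute and a shell command to move; the robot and the scene stay as the last step left them, time stands still between calls to the robot, and variables do not carry over. Pictures are saved under pics/ and viewed, at most 10 in all, crops included, and the job is handed in when it is done.

```bash
mkdir -p pics; cat > h.py <<'E'
import numpy as np, cv2
from plant import robot
from scipy.spatial.transform import Rotation as R
def onplane(p,uv,z):
    Rm=R.from_rotvec(np.ravel(p['rvec'])).as_matrix();t=np.ravel(p['tvec'])
    uv=np.atleast_2d(uv).astype(float)
    d=np.c_[(uv[:,0]-p['cx'])/p['fx'],(uv[:,1]-p['cy'])/p['fy'],np.ones(len(uv))]@Rm
    c=-Rm.T@t
    return c+d*((z-c[2])/d[:,2])[:,None]
def proj(p,X):
    return cv2.projectPoints(np.atleast_2d(np.float64(X)),np.float64(p['rvec']),np.float64(p['tvec']),np.array([[p['fx'],0,p['cx']],[0,p['fy'],p['cy']],[0,0,1.]]),None)[0][:,0]
def save(n,img): cv2.imwrite('pics/'+n,img[...,::-1])
E
python3 - <<'E'
from h import *
for c in ['top','scene']:
    p=robot.read_camera(c); save(c+'1.png',p['frame'])
    for n in ['divider','plunger','turntable','faceplate','workpiece_pot','glue_bottle','varnish_tin']:
        for r in robot.regions_of(p,n)[:3]:
            m=r['mask'];ys,xs=np.nonzero(m)
            print(c,n,round(r['conf'],2),r['rect'],xs.mean().round(1),ys.mean().round(1),onplane(p,[xs.mean(),ys.mean()],.08)[0].round(3))
s=robot.read_state();print(s['t'],s['tool_pos'],s['orientation'],s['opening'])
E
```

```text
top divider 0.73 [210.2, 122.7, 311.0, 249.3] 260.4 191.4 [0.559 0.054 0.08 ]
top turntable 0.68 [230.8, 160.1, 287.5, 247.5] 262.0 200.7 [0.529 0.049 0.08 ]
top faceplate 0.59 [229.2, 159.6, 292.2, 247.2] 261.6 199.7 [0.532 0.05  0.08 ]
top workpiece_pot 0.8 [240.7, 170.1, 273.6, 200.9] 257.7 186.6 [0.575 0.063 0.08 ]
top workpiece_pot 0.7 [201.6, 259.6, 234.4, 291.8] 220.2 275.0 [0.295 0.179 0.08 ]
top workpiece_pot 0.66 [328.3, 135.0, 363.2, 165.4] 344.0 147.6 [ 0.703 -0.219  0.08 ]
top glue_bottle 0.6 [185.1, 186.3, 202.4, 200.5] 190.9 195.8 [0.547 0.278 0.08 ]
top varnish_tin 0.62 [315.7, 186.0, 342.3, 212.1] 328.6 198.8 [ 0.533 -0.164  0.08 ]
scene divider 0.79 [225.7, 199.6, 361.1, 312.5] 293.1 259.0 [0.674 0.076 0.08 ]
scene turntable 0.73 [257.8, 195.8, 331.5, 262.8] 294.8 240.6 [0.603 0.065 0.08 ]
scene faceplate 0.63 [256.7, 195.2, 334.8, 268.1] 295.1 240.2 [0.601 0.065 0.08 ]
scene workpiece_pot 0.89 [282.4, 210.3, 317.6, 244.2] 296.3 227.3 [0.546 0.057 0.08 ]
scene workpiece_pot 0.8 [145.4, 246.9, 193.4, 290.5] 168.7 266.3 [ 0.766 -0.2    0.08 ]
scene workpiece_pot 0.59 [340.3, 181.2, 371.4, 213.0] 353.3 198.6 [0.369 0.187 0.08 ]
scene glue_bottle 0.62 [371.8, 222.4, 392.9, 270.7] 383.8 248.5 [0.583 0.283 0.08 ]
scene varnish_tin 0.76 [202.6, 208.7, 234.2, 246.1] 216.7 226.2 [ 0.589 -0.148  0.08 ]
0.8 [0.17373284 0.5742991  0.23266238] [-4.59870821e-01 -3.10774544e+00 -3.99815482e-05] 0.09330278236012314
```

View pics/top1.png

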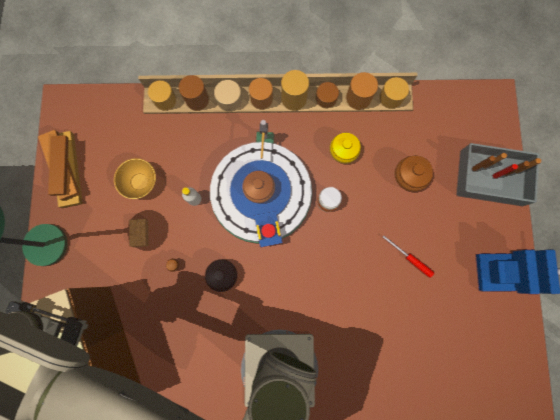

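View pics/scene1.png

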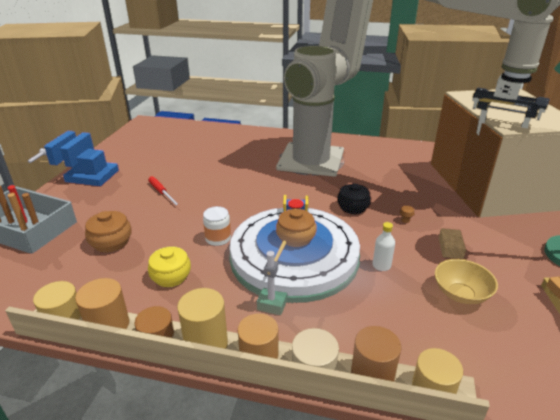

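Top view: workpiece_pot candidates are the wooden pot on the table (258,186), the black look-alike (221,275), the yellow look-alike (346,148) and the finished_pot (415,172). The plunger is the red button between yellow cheeks at (268,231); other red things are the screwdriver (420,265) and the file handle in the box. I take (268,231) and check it in a crop. Clockwise is towards +y, left in the picture.

```bash
python3 - <<'E'
from h import *
p=robot.read_camera('top'); f=p['frame']; hsv=cv2.cvtColor(f,cv2.COLOR_RGB2HSV).astype(int)
h,s,v=hsv[...,0],hsv[...,1],hsv[...,2]
roi=np.zeros(h.shape,bool); roi[135:255,200:318]=1
def cen(m,z):
    ys,xs=np.nonzero(m); return onplane(p,np.c_[xs,ys],z)
rr=np.zeros_like(roi); rr[218:245,255:285]=1
red=rr&((h<6)|(h>174))&(s>200)&(v>130)
b=onplane(p,np.array(np.nonzero(red))[::-1].T,.082); print('button',b.mean(0),red.sum(),np.ptp(b,0))
wh=(roi&(s<70)&(v>120)).astype(np.uint8)
c=max(cv2.findContours(wh,cv2.RETR_EXTERNAL,cv2.CHAIN_APPROX_NONE)[0],key=cv2.contourArea)[:,0]
from scipy.optimize import least_squares
X=onplane(p,c,.05)[:,:2]
r=least_squares(lambda a:np.hypot(*(X-a[:2]).T)-a[2],[.57,.05,.16],loss='soft_l1',f_scale=.003).x; print('plate',r)
yl=rr&(h>20)&(h<35)&(s>150)&(v>130)
n,l,st,ce=cv2.connectedComponentsWithStats(yl.astype(np.uint8)); 
for i in range(1,n): print('yel',st[i,4],onplane(p,ce[i],.094)[0])
B=b.mean(0)[:2]; A=r[:2]; d=B-A; print('dist',np.hypot(*d),np.degrees(np.arctan2(d[1],d[0])))
for rad,name in [(0,'now'),(-.524,'goal')]:
    print(name,A+R.from_euler('z',rad).as_matrix()[:2,:2]@(d/np.hypot(*d)*.14))
save('crop1.png',cv2.resize(f[120:260,190:350],None,fx=4,fy=4,interpolation=cv2.INTER_CUBIC))
E
```

```text
button [0.43283331 0.02770641 0.082     ] 46 [0.03179648 0.03160603 0.        ]
plate [0.57071028 0.0593761  0.14413121]
yel 33 [4.38405415e-01 1.81155823e-04 9.40000000e-02]
yel 29 [0.42801849 0.06017216 0.094     ]
dist 0.14146741030202375 -167.06381944705086
now [0.43426348 0.02803491]
goal [0.43688978 0.10051093]
```

View pics/crop1.png

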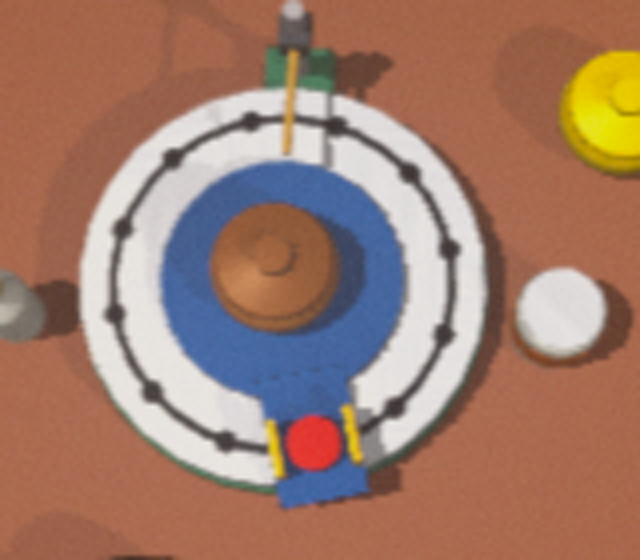

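The crop shows the red button at crop (314,443) between yellow cheeks on the blue arm, and next clockwise hole at crop (227,440), so the choice is confirmed. I'll fit the axis through the hole pattern and work out the move.

```bash
python3 - <<'E'
from h import *
from scipy.optimize import least_squares
p=robot.read_camera('top')
u=np.array([(251,121),(337,125),(409,173),(450,249),(445,334),(396,407),(227,440),(152,391),(115,313),(122,229),(172,158)],float)
X=onplane(p,(u+.5)/4-.5+[190,120],.05)[:,:2]
k=np.array([6,5,4,3,2,1,-1,-2,-3,-4,-5])  # steps counter-clockwise from plunger hole
f=lambda a:(X-np.c_[a[0]+a[3]*np.cos(a[2]+k*np.pi/6),a[1]+a[3]*np.sin(a[2]+k*np.pi/6)]).ravel()
r=least_squares(f,[.57,.06,-2.95,.14]);a=r.x;print('axis',a,np.degrees(a[2]),'rms',np.sqrt((r.fun**2).mean()))
for n,g in [('now',a[2]),('mid',a[2]-.262),('goal',a[2]-.524)]: print(n,a[0]+.14*np.cos(g),a[1]+.14*np.sin(g))
s=robot.read_state(); Rt=R.from_rotvec(s['orientation']); print(Rt.as_matrix().round(3),robot.tip_reach)
# desired: z down, y tangential at start
th=a[2]; ty=np.array([-np.sin(th),np.cos(th),0]); z=np.array([0,0,-1.])
for y in (ty,-ty):
    Rd=R.from_matrix(np.c_[np.cross(y,z),y,z]); P=np.array([a[0]+.14*np.cos(th),a[1]+.14*np.sin(th),.19])
    print('shift',Rt.inv().apply(P-s['tool_pos']),'rot/pi',(Rt.inv()*Rd).as_rotvec()/np.pi)
E
```

```text
axis [ 0.57139894  0.05629997 -2.95144165  0.1401989 ] -169.10515022239562 rms 0.0005946326778312097
now 0.43392234025325793 0.02983896297141594
mid 0.4317601432101834 0.06635017532946613
goal 0.4391286054959305 0.10217543858671574
[[-0.957  0.29  -0.   ]
 [ 0.29   0.957 -0.   ]
 [ 0.    -0.    -1.   ]] 0.014
shift [-0.4067148  -0.44578141  0.04262862] rot/pi [-1.29275042e-05  1.02507889e-05  8.45957823e-01]
shift [-0.4067148  -0.44578141  0.04262862] rot/pi [-7.56301813e-06 -9.53789503e-06 -1.54042176e-01]
```

```bash
python3 -m handwheel '[[1,0,0,-0.1,0,0,0],[1,0,0,-0.1,0,0,0],[1,-0.407,-0.446,-0.05,0,0,-0.154],[1,-0.407,-0.446,-0.05,0,0,-0.154],[1,-0.407,-0.446,-0.05,0,0,-0.154],[1,-0.407,-0.446,-0.05,0,0,-0.154],[1,-0.407,-0.446,-0.05,0,0,-0.154],[1,-0.407,-0.446,-0.05,0,0,-0.154],[1,-0.407,-0.446,-0.05,0,0,-0.154],[1,-0.407,-0.446,-0.05,0,0,-0.154],[1,-0.407,-0.446,-0.05,0,0,-0.154],[1,-0.407,-0.446,-0.05,0,0,-0.154],[1,-0.407,-0.446,0.04,0,0,-0.154],[1,-0.407,-0.446,0.08,0,0,-0.154],[1,-0.407,-0.446,0.08,0,0,-0.154],[1,-0.407,-0.446,0.08,0,0,-0.154],[1,-0.407,-0.446,0.08,0,0,-0.154]]'
cat > w.py <<'E'
import sys
from h import *
s=robot.read_state(); p=robot.read_camera('wrist'); q=robot.read_camera('scene'); t=robot.read_camera('top')
print(s['t'],s['tool_pos'],s['orientation'],s['force'],s['opening'])
save('w%s.png'%sys.argv[1],np.hstack([p['frame'][:,80:480],cv2.resize(q['frame'][170:275,240:350],(400,420),interpolation=2)]))
E
python3 w.py 1
```

```text
t: 3.02
tool_pos: [0.4363, 0.0296, 0.156]
orientation: [-0.298, 3.122, -0.001]
force: [0.6, -0.2, -0.8]
opening: 0.0003
gripper_force: 0.0
3.025 [0.43629393 0.02961366 0.15604957] [-2.98218337e-01  3.12226552e+00 -1.21331757e-03] [ 0.61852694 -0.15722039 -0.75882323] 0.0003253334468111267
```

View pics/w1.png

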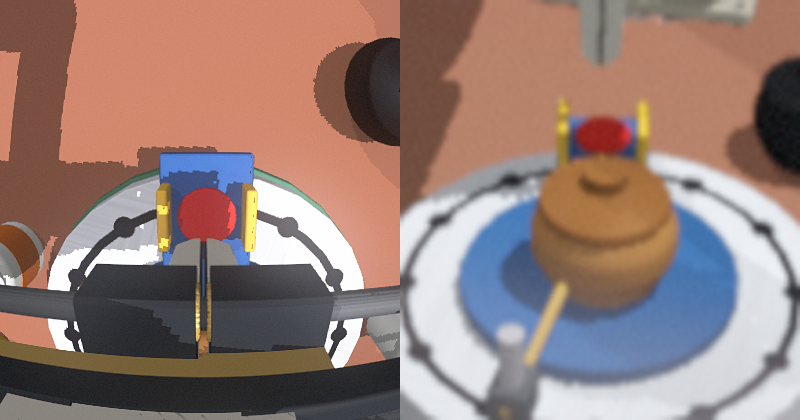

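Fingers sit right over the button, between the cheeks (wrist crop: button (207,215), cheeks 164 and 250). I'll press now.

```bash
python3 -m handwheel '[[1,0.002,0,0.03,0,0,0],[1,0.002,0,0.05,0,0,0],[1,0.002,0,0.06,0,0,0],[1,0.002,0,0.066,0,0,0],[1,0.002,0,0.066,0,0,0],[1,0.002,0,0.066,0,0,0]]'
```

```text
t: 3.92
tool_pos: [0.4325, 0.0291, 0.088]
orientation: [-0.298, 3.127, -0.0]
force: [-5.7, -0.2, 6.5]
opening: 0.0003
gripper_force: 3.7
```

```bash
python3 -m handwheel '[[1,-0.002,0,0.004,0,0,0],[1,-0.002,0,0.004,0,0,0],[1,-0.002,0,0.004,0,0,0]]'
```

```text
t: 4.3
tool_pos: [0.4348, 0.0294, 0.0844]
orientation: [-0.298, 3.126, -0.001]
force: [-5.8, -1.4, 9.6]
opening: 0.0007
gripper_force: 4.6
```

```bash
python3 -m handwheel '[[1,-0.0002,0.007,0.0005,0,0,0.016],[1,-0.0007,0.014,0.0005,0,0,0.032],[1,-0.0016,0.021,0.0005,0,0,0.048],[1,-0.0028,0.0278,0.0005,0,0,0.064],[1,-0.0044,0.0346,0.0005,0,0,0.08],[1,-0.0063,0.0414,0.0005,0,0,0.0955],[1,-0.0085,0.048,0.0005,0,0,0.111],[1,-0.0111,0.0545,0.0005,0,0,0.127],[1,-0.0111,0.0545,0.0005,0,0,0.127],[1,-0.0111,0.0545,0.0005,0,0,0.127]]'
cat > m.py <<'E'
from h import *
A=np.array([.5714,.0563])
p=robot.read_camera('scene'); f=p['frame']; hsv=cv2.cvtColor(f,cv2.COLOR_RGB2HSV).astype(int)
h,s,v=np.moveaxis(hsv,2,0)
p2=robot.read_camera('top'); 
st=robot.read_state(); d=st['tool_pos'][:2]-A
print('tool angle turned',-2.95144-np.arctan2(d[1],d[0])%(2*np.pi)+2*np.pi,'r',np.hypot(*d),st['tool_pos'],st['force'])
w=robot.read_camera('wrist')
save('m_%d.png'%round(st['t']*100),np.hstack([w['frame'][:,80:480],cv2.resize(f[170:275,240:350],(400,420),interpolation=2)]))
print('m_%d.png'%round(st['t']*100))
E
python3 m.py
```

```text
t: 5.55
tool_pos: [0.4354, 0.0859, 0.0839]
orientation: [0.327, 3.124, 0.002]
force: [-5.7, 1.9, 8.5]
opening: 0.0009
gripper_force: 4.7
tool angle turned 0.40396430329926947 r 0.13918717072455972 [0.43538223 0.08583361 0.0839124 ] [-6.09499147  1.93457618  8.74950372]
m_565.png
```

View pics/m_565.png

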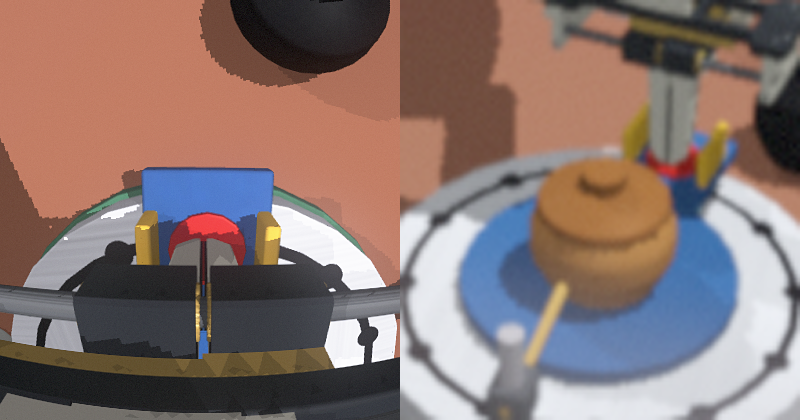

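Arm followed centred on the finger (button 207, cheeks 148/268), table ≈0.41 rad. I'll make the remaining 0.115 rad, then lift.

```bash
python3 -m handwheel '[[1,-0.0002,0.008,0,0,0,0.018],[1,-0.0009,0.0162,0,0,0,0.037],[1,-0.0009,0.0162,0,0,0,0.037],[1,-0.0009,0.0162,0,0,0,0.037],[1,-0.0009,0.0162,0,0,0,0.037]]'; python3 m.py
```

```text
t: 6.32
tool_pos: [0.4398, 0.1017, 0.0841]
orientation: [0.508, 3.099, 0.003]
force: [-5.3, 2.0, 10.0]
opening: 0.0005
gripper_force: 4.6
tool angle turned 0.5220833360569124 r 0.13915660826801926 [0.43983926 0.10164682 0.08407662] [-5.46711151  2.40170386 10.29596745]
m_642.png
```

```bash
python3 -m handwheel '[[1,0,0,-0.005,0,0,0],[1,0,0,-0.01,0,0,0],[1,0,0,-0.015,0,0,0],[1,0,0,-0.02,0,0,0],[1,0,0,-0.06,0,0,0],[1,0,0,-0.1,0,0,0],[1,0,0,-0.1,0,0,0],[1,0,0,-0.1,0,0,0]]'; python3 m.py; ls pics
```

```text
t: 7.48
tool_pos: [0.4389, 0.1007, 0.1818]
orientation: [0.509, 3.1, -0.0]
force: [-0.6, 0.4, -0.4]
opening: 0.0006
gripper_force: 0.0
tool angle turned 0.5116358934547538 r 0.14042670928251594 [0.43816766 0.10067121 0.18076037] [ 0.04400161 -0.02709273  0.11670732]
m_758.png
crop1.png
m_565.png
m_642.png
m_758.png
scene1.png
top1.png
w1.png
```

```bash
python3 - <<'E'
from h import *
p=robot.read_camera('scene'); f=p['frame']; h,s,v=np.moveaxis(cv2.cvtColor(f,cv2.COLOR_RGB2HSV).astype(int),2,0)
for z in (.082,.073): print('expect',z,proj(p,[.4391,.1022,z]))
m=((h<5)|(h>174))&(s>190)&(v>90); m[:,:270]=0;m[:,350:]=0;m[:180]=0;m[260:]=0
ys,xs=np.nonzero(m);print(len(xs),xs.mean(),ys.mean(),ys.min(),ys.max())
E
```

```text
expect 0.082 [[320.11326607 207.26738755]]
expect 0.073 [[319.96776411 209.96707362]]
70 319.64285714285717 207.72857142857143 205 211
```

View pics/m_758.png

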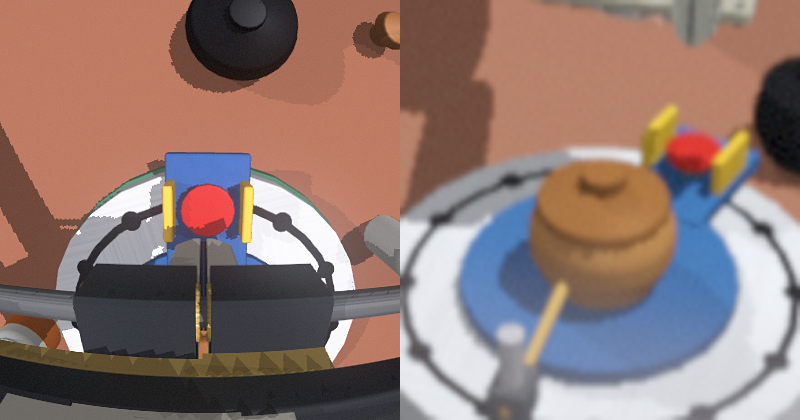

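The button is at row 207.7, against 207.3 expected if up and 210 if it were still in. The arm stands over the next hole and the pot is centred, so I'm handing in.

```bash
python3 -c "
from plant import robot
print(robot.close_job())"
```

```text
the job is handed in; nothing more can be done
None
```

I pressed the plunger, turned the table clockwise to the next hole and let the plunger spring up there; the camera shows it up with the pot still in the middle, and the job is handed in (no verdict was returned).

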